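# Sort tested battery packs and lift the carry caddy for hand-over

### The job

The three battery packs lying loose on the blue mat have just been tested: put the green-capped ones into the grey carry caddy and the red-capped one into the red rework bin, setting them down inside rather than letting them drop. Then take the caddy by its black handle, lift it about 10 cm off the mat, and hold it still and level with everything in it, never tipping it; finish while still holding it up, and leave everything else on the bench where it is.

Things in the scene. Friction and masses are not known exactly. Their poses are not given: they have to be found in the camera images.
- green_1: battery pack lying on its broad side, 72 long (own x) x 26 wide (own y) x 24 high (own z), about 80 g; black with a green terminal cap over the last 20 mm at its +x end. Origin: centre of its underside. Starts lying loose on the blue mat, length within about 40 degrees of world x, waiting to be sorted.
- green_2: battery pack lying on its broad side, 72 long (own x) x 26 wide (own y) x 24 high (own z), about 80 g; black with a green terminal cap over the last 20 mm at its +x end. Origin: centre of its underside. Starts lying loose on the blue mat, length within about 40 degrees of world x, waiting to be sorted.
- red_1: battery pack lying on its broad side, 72 long (own x) x 26 wide (own y) x 24 high (own z), about 80 g; black with a red terminal cap over the last 20 mm at its +x end. Origin: centre of its underside. Starts lying loose on the blue mat, length within about 40 degrees of world x, waiting to be sorted.
- green_in: battery pack lying on its broad side, 72 long (own x) x 26 wide (own y) x 24 high (own z), about 80 g; black with a green terminal cap over the last 20 mm at its +x end. Origin: centre of its underside. Already in the caddy: it lies across the +x end of the caddy's +y compartment, about x = 72, y = 62 mm in the caddy's frame. Stays there.
- red_in: battery pack lying on its broad side, 72 long (own x) x 26 wide (own y) x 24 high (own z), about 80 g; black with a red terminal cap over the last 20 mm at its +x end. Origin: centre of its underside. Already in the rework bin, lying along the bin's x at about y = +66 mm in the bin's frame. Stays there.
- caddy: loose grey carry caddy, 0.3 to 0.55 kg empty, 200 (own x) x 250 (own y) mm, on the mat left or right of the loose packs, turned up to 17 degrees. Floor 4, walls 4 thick, 42 high. A 6 mm partition along own x at y = 0, 37 high, makes two compartments, each 192 x 118 inside, centred at y = -62 and +62; the black handle stands over it. Own z up; origin: centre of its underside.
- caddy_handle (a point): middle of the caddy's black grip bar, over the caddy's centre, 79 mm above its underside. The bar is 140 long (own x), 20 wide (own y, grip across this), 18 high (70 to 88 mm above the caddy's underside); two 14 mm uprights carry it at x = -63 and +63; under it an open hand slot from 37 to 70 mm.
- rework_bin: red picking bin, fixed, 170 (own x) x 200 (own y) mm, 60 high, floor 4 thick, walls 5 thick; its front wall (at -x, towards the robot) and the first 45 mm of its sides are only 36 high. Own z up; origin: centre of its underside. It starts on the other side of the loose packs from the caddy.
- mat: blue bench mat, fixed, 560 x 1000 x 2 mm, flat on the bench; origin: centre of its underside. Packs, caddy and bin stand on its top face, 2 mm above the bench.
- scope_1: finished hand-held video scope lying at the back of the mat, about 200 long, 48 wide, 29 high: black handle, silver screen head. Origin: underside, near its middle. Leave alone.
- scope_2: second scope, as scope_1, behind it. Leave alone.
- screwdriver: yellow-handled screwdriver lying at the back of the mat, 170 long. Leave alone.
- bottle: white dispenser bottle with blue cap, 52 across, 130 high, standing at the back of the mat. Origin: centre of its underside. Leave alone.
- meter: yellow hand-held meter lying on the bench at the far left, 150 x 75 x 42. Origin: centre of its underside. Leave alone.
Things that resemble listed ones, but are neither listed nor needed, are in the scene too. Leave any pink, purple or yellow look-alike of the green_2 alone.

How it is judged:
By the outcome, as a careful person would: the job done as asked, in the order asked, and still so for the second after the job is handed in, while the arm keeps its last pose, push and grip.
It also fails if it takes over 72 s, if anything falls off the work surface, if the arm or the gripper's body presses on something with over 40 N, if the wrist force passes 120 N, or if a joint passes its speed limit or range.

### The arm

A 7-joint arm with a two-finger parallel gripper is mounted at the origin on the work surface. World frame = base frame: x ahead of the robot, y to its left, z up, the work surface at z = 0. Lengths are in m, angles in rad, forces in N, time in s.
With the tool pointing down it reaches from about 0.4 to 0.85 m from the base axis. Payload 10.4 kg.
Tool frame: the origin (TCP) lies between the finger pads, 19 mm behind the fingertips; this is the grasp point; z points along the fingers, y is the line along which they close (so a half turn about z gives the same grasp; the last joint's range is limited). The gripper opens to 85 mm and grips with 20 to 120 N. Pads are 22 mm wide; open, the fingers measure 114 mm over their backs; the gripper's body (76 mm by 85 mm) begins 54 mm behind the grasp point. The pads swing forward as they close: fully open they stand 13 mm farther back than shut.
Start: joints at [1.152, 0.332, -0.065, 1.46, 0.022, 1.35, -0.088], TCP at [0.241, -0.577, 0.25] pointing down, gripper open.
Joint ranges: [-2.6, 2.6], [-0.5, 2.12], [-1.47, 1.34], [0.16, 2.42], [-1.27, 4.41], [0.06, 2.06], [-2.6, 2.6]. Speed limits (rad/s): [2.22, 2.22, 2.79, 2.79, 3.14, 3.14, 3.14].

### API

Orientations are given as a unit quaternion [x, y, z, w].
In Python, from workcell import manip, viewer, finder gives the robot as it stands.
- The arm moves only by the tool arm_command, never from a script. Its argument "plan" is a list of rows, each an object with "dp": the shift along the tool's x, y, z in mm, a list of three; "spin": the turn about the tool's z in rad. A call has 1 to 5 rows; each row shifts and turns the commanded pose from where the row before left it, along the tool's axes as they then stand; what a row does not reach is not made up. A row lasts 1/10 s, in which the tool goes at most 50 mm and 8.59 degrees, less where a joint would pass 70% of its speed; a pose out of reach is approached as far as the arm can. A call is refused whole if a number of a shift passes 50 or a number of a turn 0.15, either way. A call with a gripper value outside its range is refused whole. "grip" is the closure, from -1 (fully open) to 1 (shut), set as the call begins (left out, the last holds). The fingers move at their own pace and stop on an object; "newtons" is the grip in N (left out, the last holds). Time passes only in rows, so rows that do not move let the fingers close. It gives the time, the measured TCP pose, the force, the opening and the grip force at its end, in the units of the state.
- manip.get_obs(): the state, without advancing time (a new reading comes with each control period).
- viewer.camera(name): name is "scene" or "top" or "wrist"; returns the picture (384x512x3 uint8, blue, green, red); there is no depth.
- viewer.camera_params(name): a dict with "vertical_fov" (degrees; the focal length in pixels is half the picture's height over the tangent of half this angle, whatever the lens; pixels are square), "cx", "cy" (the principal point, pixels), "k1" (the pictures are not rectified: a ray, as slopes to the right and down, at radius r is drawn at 1 + k1 r^2 times it, then the intrinsics apply), "R" (3x3) and "t" (3): a world point X has camera coordinates R X + t; the wrist camera has in their place "T_tool_cam" (4x4, takes a point from camera to tool coordinates, whose origin is the TCP and whose axes are the flange's). Camera axes: x right, y down, z forward; pixel columns grow to the right and rows downward; lengths in m; the calibration is good to about 2 mm. A picture is of the moment at which its call begins: read the wrist's pose just before it. camera_params takes no time and is no camera call.
- manip.hand_in(): hands the job in; it is judged then, once.
Trained networks look in the newest picture that a camera, given by its name, has taken for a name from the list of things; names that differ only in an ending like _2 or _b are one class to them, and where a whole thing is asked for, a point or a joint stands for the part that bears it (a point fixed in the world has none). Each returns a list of dicts, best first, with "score" (0 to 1); they miss things now and then, are a little off and sometimes report something else, mostly with a low value. They report only what shows in the picture. A call takes as long as a camera call. They do not tell look-alikes from the thing itself.
- finder.find_in(camera, thing): "position" ([x, y, z] in m, in world coordinates, good to about 4 mm: the middle of the surface that is visible of it).
The state is a dict: "clock": time; "joint_pos": joint angles; "joint_velocities": joint speeds; "tau": joint torques, N m; "position": TCP position; "ee_rot": TCP orientation; "ft_force": force on the tool from outside, world axes, zero at the start; "torque": the same for the moment, N m; "grip_width": opening from 0.0 (shut) to 1.0 (fully open); "grasp_force": force on a finger pad.
Only numpy, scipy, OpenCV 4.12 (cv2) and the standard library are available. Lean on these libraries where they do the work, as an engineer would, in place of code of your own. Each camera call takes 0.05 s, during which the arm holds its last target. There are 200 camera calls.

## Working session

There is one attempt and no reset: what is moved stays moved. The work goes in short steps, Python scripts to look and compute and a tool call to move; the robot and the scene stay as the last step left them, time stands still between calls to the robot, and variables do not carry over. Pictures are saved under pics/ and viewed, at most 10 in all, crops included, and the job is handed in when it is done.

Besides the shell and the picture viewer there is one more tool, called after "Emit:" as name(argument=value, ...), one argument or row to a line, values as JSON. arm_command: Moves the arm, as the interface text tells. Its arguments: {"type":"object","properties":{"plan":{"type":"array","items":{"type":"object","properties":{"dp":{"type":"array","items":{"type":"number"}},"spin":{"type":"number"}}}},"grip":{"type":"number"},"newtons":{"type":"number"}},"required":["plan"]}

```bash
mkdir -p pics; ls
python3 - <<'E'
from workcell import manip, viewer, finder
import cv2, numpy as np
o=manip.get_obs(); print({k:np.round(v,3).tolist() for k,v in o.items()})
for c in ("top","scene"):
    im=viewer.camera(c); cv2.imwrite(f"pics/{c}0.png",im)
    for n in (("green_1","red_1","caddy","caddy_handle","rework_bin") if c=="top" else ()):
        for d in finder.find_in(c,n): print(c,n,np.round(d["position"],3).tolist(),round(d["score"],2))
    p=viewer.camera_params(c); print(p)
print(viewer.camera_params("wrist"))
E
```

```text
pics
{'clock': 0.0, 'joint_pos': [1.152, 0.333, -0.065, 1.461, 0.022, 1.35, -0.088], 'joint_velocities': [0.001, -0.002, -0.002, -0.0, 0.001, 0.001, 0.0], 'tau': [0.001, -62.546, 0.05, -39.161, 0.016, 0.01, -0.0], 'position': [0.241, -0.576, 0.249], 'ee_rot': [0.98, 0.197, -0.0, -0.001], 'ft_force': [-0.202, 0.307, 0.449], 'torque': [0.019, 0.01, -0.005], 'grasp_force': 0.0, 'grip_width': 0.996}
top green_1 [0.698, -0.38, 0.028] 0.81
top green_1 [0.583, 0.097, 0.021] 0.71
top green_1 [0.578, -0.014, 0.025] 0.7
top green_1 [0.741, -0.034, 0.025] 0.62
top green_1 [0.458, -0.068, 0.026] 0.6
top green_1 [0.665, 0.253, 0.024] 0.49
top green_1 [0.783, -0.292, 0.029] 0.47
top red_1 [0.469, 0.048, 0.025] 0.71
top red_1 [0.737, -0.033, 0.02] 0.18
top caddy [0.491, -0.284, 0.005] 0.72
top caddy [0.566, -0.225, 0.031] 0.68
top caddy_handle [0.489, -0.288, 0.003] 0.92
top caddy_handle [0.458, -0.069, 0.026] 0.67
top caddy_handle [0.578, -0.017, 0.029] 0.46
top rework_bin [0.489, 0.314, 0.007] 0.55
top rework_bin [0.563, -0.225, 0.031] 0.32
{'vertical_fov': 48.91157953630378, 'cx': 257.3355171037
[... 350 characters left out ...]
: 0.017140311583244947, 'R': array([[ 0.70147682,  0.71247542, -0.0175795 ],
       [ 0.54093088, -0.54831652, -0.63776389],
       [-0.46403023,  0.43786729, -0.77003129]]), 't': array([-0.54881446, -0.21519259,  1.68815607])}
{'vertical_fov': 62.29503739926026, 'cx': 257.51700699137234, 'cy': 187.48089898131244, 'k1': -0.007079326364750611, 'T_tool_cam': array([[ 4.34309604e-04, -9.66258515e-01, -2.57573859e-01,
         6.54548795e-02],
       [ 9.99999073e-01,  7.52042176e-04, -1.13504513e-03,
         9.97392907e-04],
       [ 1.29045343e-03, -2.57573127e-01,  9.66257946e-01,
        -1.24248059e-01],
       [ 0.00000000e+00,  0.00000000e+00,  0.00000000e+00,
         1.00000000e+00]])}
```

Run:
```python
import cv2
im=cv2.imread("pics/top0.png"); cv2.imwrite("pics/top0b.png",cv2.resize(im,(800,600),interpolation=cv2.INTER_CUBIC))
```

```text
(no output)
```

View pics/top0b.png

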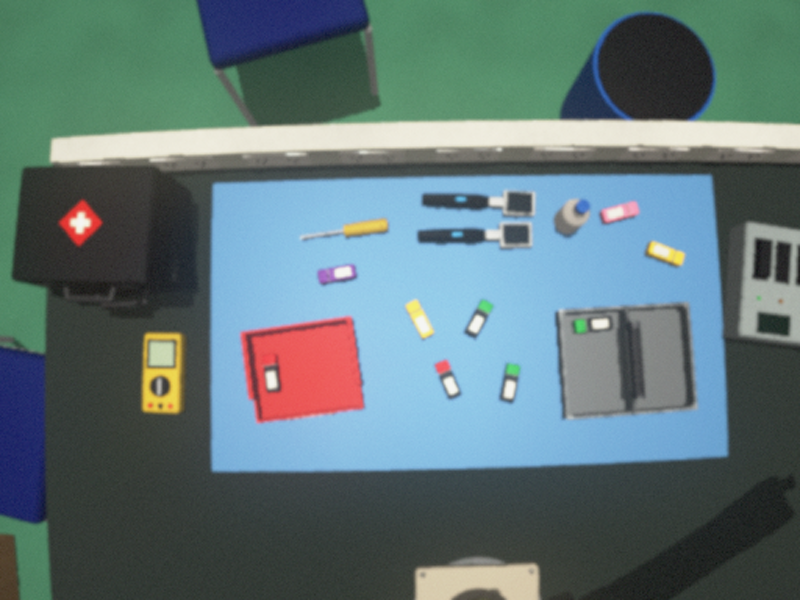

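View pics/scene0.png

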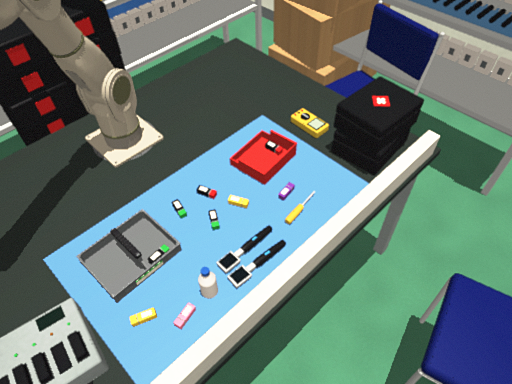

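The top view (800×600) shows the loose packs as green (478,318), green (510,382) and red (448,379). The caddy is on the right around (625,360), with green_in at its top left. The bin is on the left around (303,370). Yellow, purple and pink look-alikes are to be left alone. I'll fit box outlines to the masks.

```bash
cat > h.py <<'E'
import cv2, numpy as np
from scipy.optimize import minimize
from scipy.spatial.transform import Rotation as Rot
def project(X,p,shape=(384,512)):
    f=shape[0]/2/np.tan(np.radians(p["vertical_fov"])/2)
    c=X@p["R"].T+p["t"]; s=c[:,:2]/c[:,2:]
    s=s*(1+p["k1"]*(s**2).sum(1,keepdims=True))
    return s*f+[p["cx"],p["cy"]]
def wristp(p,o):
    T=np.eye(4); T[:3,:3]=Rot.from_quat(o["ee_rot"]).as_matrix(); T[:3,3]=o["position"]
    W=np.linalg.inv(T@p["T_tool_cam"]); return dict(p,R=W[:3,:3],t=W[:3,3])
def corners(L,W,z0,z1,x,y,a):
    c,s=np.cos(a),np.sin(a)
    return np.array([[x+c*u*L/2-s*v*W/2,y+s*u*L/2+c*v*W/2,z] for u in(-1,1) for v in(-1,1) for z in(z0,z1)])
def fit(mask,p,L,W,z0,z1,g):
    """pose (x,y,yaw) of a box whose silhouette matches mask"""
    m=cv2.GaussianBlur(mask.astype(np.float32),(0,0),1.2)
    def cost(q):
        h=cv2.convexHull(project(corners(L,W,z0,z1,q[0],q[1],q[2]),p).astype(np.float32))
        r=np.zeros(mask.shape,np.uint8)
        cv2.fillConvexPoly(r,np.round((h)*16).astype(np.int32),255,cv2.LINE_AA,4)
        return ((cv2.GaussianBlur(r.astype(np.float32)/255,(0,0),1.2)-m)**2).sum()
    best=None
    for da in(-.25,0,.25):
        s=np.array(g)+[0,0,da]
        r=minimize(cost,s,method="Nelder-Mead",options=dict(initial_simplex=np.vstack([s]+[s+d for d in np.diag([.012,.012,.15])]),xatol=1e-4,fatol=1e-2,maxiter=300))
        if best is None or r.fun<best.fun: best=r
    return best.x,best.fun,m.sum()
def blob(fg,p,g,z=.014):
    n,l=cv2.connectedComponents(fg.astype(np.uint8)); u,v=np.round(project(np.array([[*g[:2],z]]),p)[0]).astype(int)
    w=l[v-3:v+4,u-3:u+4]; k=np.bincount(w[w>0]).argmax(); return l==k
def go(x,y,z,a):
    """remaining shift in tool axes (mm, start axes) and spin (rad)"""
    from workcell import manip
    o=manip.get_obs(); R=Rot.from_quat(o["ee_rot"]).as_matrix()
    yaw=np.arctan2(R[1,0],R[0,0]); d=R.T@(np.array([x,y,z])-o["position"])*1000
    s=-(a-yaw); s=(s+np.pi)%(2*np.pi)-np.pi
    return np.round(d,1).tolist(),round(s,3),round(o["clock"],2)
E
python3 - <<'E'
from h import *
from workcell import viewer
p=viewer.camera_params("top"); im=cv2.imread("pics/top0.png")
b,g,r=[im[...,i].astype(int) for i in range(3)]
blue=(b-r>60)&(b>120)
fg=~blue
hsv=cv2.cvtColor(im,cv2.COLOR_BGR2HSV)
for n,L,W,H,g0 in(("gA",.072,.026,.024,(.578,-.014,-.4)),("gB",.072,.026,.024,(.458,-.068,-.1)),("red",.072,.026,.024,(.469,.048,.3)),("caddy",.2,.25,.042,(.5,-.28,.05)),("bin",.17,.2,.06,(.49,.31,.1))):
    m=blob(fg,p,g0)
    x,c,a=fit(m,p,L,W,.002,.002+H,g0); print(n,x.round(4),round(c,1),round(a,1))
E
```

```text
gA [ 0.5814 -0.0119 -0.5317] 16.0 213.0
gB [ 0.4599 -0.0679 -0.2012] 19.6 221.0
red [0.471  0.0495 0.3651] 7.0 236.0
caddy [ 0.4962 -0.291   0.0358] 7.0 6121.0
bin [0.4924 0.3165 0.1327] 32.7 4591.0
```

```bash
python3 -c "
from h import *
print(go(.471,.0495,.15,.365))"
```

```text
([453.6, -489.0, 100.0], np.float64(0.031), 0.35)
```

Emit:
arm_command(
  plan=[
    {"dp":[30,-33,5]},
    {"dp":[30,-33,5]},
    {"dp":[30,-33,5]},
    {"dp":[30,-33,5]},
    {"dp":[30,-33,5]},
  ],
  grip=-1,
  newtons=40,
)

```text
invalid input at $.plan[0]: expected keys dp, spin
```

Emit:
arm_command(
  plan=[
    {"dp":[30,-33,5]},
    {"dp":[30,-33,5]},
    {"dp":[30,-33,5]},
    {"dp":[30,-33,5]},
    {"dp":[30,-33,5]},
  ],
)

```text
invalid input at $.plan[0]: expected keys dp, spin
```

Emit:
arm_command(
  plan=[
    {"dp":[30,-33,8]},
    {"dp":[30,-33,8]},
    {"dp":[30,-33,8]},
    {"dp":[30,-30,8]},
    {"dp":[30,-30,8]},
  ],
)

```text
invalid input at $.plan[0]: expected keys dp, spin
```

Emit:
arm_command(
  plan=[
    {"dp":[30,-33,5],"spin":0},
    {"dp":[30,-33,5],"spin":0},
    {"dp":[30,-33,5],"spin":0},
    {"dp":[30,-33,5],"spin":0},
    {"dp":[30,-33,5],"spin":0},
  ],
  grip=-1,
  newtons=40,
)

```text
clock: 0.85
position: [0.3161, -0.3649, 0.2249]
ee_rot: [0.98, 0.197, 0.0, 0.0]
ft_force: [1.3, -0.7, 0.5]
grip_width: 1.0
grasp_force: 0.0
```

Emit:
arm_command(
  plan=[
    {"dp":[30,-33,5],"spin":0},
    {"dp":[30,-33,5],"spin":0},
    {"dp":[30,-33,5],"spin":0},
    {"dp":[30,-33,5],"spin":0},
    {"dp":[30,-33,5],"spin":0},
  ],
)

```text
clock: 1.35
position: [0.3909, -0.1548, 0.2001]
ee_rot: [0.98, 0.197, 0.0, 0.0]
ft_force: [0.6, -0.5, 0.0]
grip_width: 1.003
grasp_force: 0.0
```

Emit:
arm_command(
  plan=[
    {"dp":[30,-33,8],"spin":0},
    {"dp":[30,-33,8],"spin":0},
    {"dp":[30,-33,8],"spin":0},
    {"dp":[30,-30,8],"spin":0},
    {"dp":[30,-30,8],"spin":0},
  ],
)

```text
clock: 1.85
position: [0.4682, 0.0496, 0.1601]
ee_rot: [0.981, 0.196, 0.001, 0.0]
ft_force: [0.5, -0.5, 0.3]
grip_width: 0.997
grasp_force: 0.0
```

Run:
```python
from h import *
from workcell import viewer,manip
o=manip.get_obs(); im=viewer.camera("wrist"); cv2.imwrite("pics/w1.png",im)
p=wristp(viewer.camera_params("wrist"),o)
b,g,r=[im[...,i].astype(int) for i in range(3)]
fg=~((b-r>50)&(b>100)); cv2.imwrite("pics/m1.png",np.hstack([fg.astype(np.uint8)*255]))
for n,g0 in(("gA",(.5814,-.0119,-.53)),("gB",(.46,-.068,-.2)),("red",(.471,.0495,.365))):
    print(n,project(np.array([[*g0[:2],.02]]),p).round())
    try: x,c,a=fit(blob(fg,p,g0),p,.072,.026,.002,.026,g0); print(x.round(4),round(c,1),round(a,1))
    except Exception as e: print(e)
print(go(.471,.0495,.024,.365))
```

```text
gA [[383.  83.]]
[ 0.5803 -0.009  -0.6298] 936.2 2626.0
gB [[374. 239.]]
[ 0.3826 -0.1318 -0.1828] 48479.7 52521.2
red [[258. 179.]]
[0.4711 0.052  0.3807] 69.5 2927.0
([-1.4, 7.4, 135.3], np.float64(0.036), 1.9)
```

View pics/w1.png

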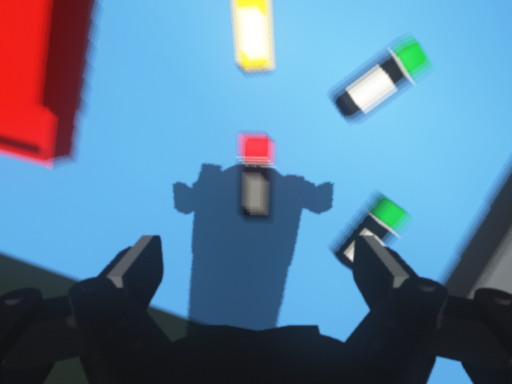

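Emit:
arm_command(
  plan=[
    {"dp":[-1,6,40],"spin":0.03},
    {"dp":[0,0,40],"spin":0},
    {"dp":[0,0,35],"spin":0},
    {"dp":[0,0,20],"spin":0},
    {"dp":[0,0,0],"spin":0},
  ],
)

```text
clock: 2.4
position: [0.4671, 0.0419, 0.0227]
ee_rot: [0.983, 0.182, -0.002, -0.001]
ft_force: [0.0, 0.8, 0.5]
grip_width: 1.0
grasp_force: 0.0
```

Emit:
arm_command(
  plan=[
    {"dp":[0,0,0],"spin":0},
    {"dp":[0,0,0],"spin":0},
    {"dp":[0,0,0],"spin":0},
    {"dp":[0,0,0],"spin":0},
    {"dp":[0,0,0],"spin":0},
  ],
  grip=1,
)

```text
clock: 2.9
position: [0.4698, 0.0421, 0.026]
ee_rot: [0.983, 0.182, 0.001, 0.0]
ft_force: [-1.6, -0.5, 6.3]
grip_width: 0.294
grasp_force: 39.6
```

Emit:
arm_command(
  plan=[
    {"dp":[0,0,0],"spin":0},
    {"dp":[0,0,0],"spin":0},
    {"dp":[0,0,0],"spin":0},
  ],
)

```text
clock: 3.2
position: [0.4698, 0.042, 0.026]
ee_rot: [0.983, 0.182, 0.001, 0.0]
ft_force: [-1.6, -1.0, 7.8]
grip_width: 0.291
grasp_force: 39.6
```

Emit:
arm_command(
  plan=[
    {"dp":[0,0,-20],"spin":0},
    {"dp":[0,0,-40],"spin":0},
    {"dp":[0,0,-40],"spin":0},
    {"dp":[0,0,0],"spin":0},
    {"dp":[0,0,0],"spin":0},
  ],
)

```text
clock: 3.7
position: [0.4696, 0.0418, 0.1258]
ee_rot: [0.983, 0.182, 0.001, 0.001]
ft_force: [-0.5, -0.8, -1.3]
grip_width: 0.292
grasp_force: 39.8
```

```bash
python3 -c "
from h import *
print(go(.4944,.3016,.124,.1327))
from workcell import manip;print(manip.get_obs()['grip_width'])"
```

```text
([116.0, -233.8, 1.6], np.float64(0.233), 3.7)
0.29203906688780185
```

Emit:
arm_command(
  plan=[
    {"dp":[19,-39,0],"spin":0},
    {"dp":[19,-39,0],"spin":0},
    {"dp":[19,-39,0],"spin":0},
    {"dp":[19,-39,0],"spin":0},
    {"dp":[20,-39,0],"spin":0},
  ],
)

```text
clock: 4.2
position: [0.4882, 0.2597, 0.1234]
ee_rot: [0.983, 0.182, -0.001, 0.0]
ft_force: [0.6, -0.1, -1.1]
grip_width: 0.296
grasp_force: 39.8
```

Emit:
arm_command(
  plan=[
    {"dp":[20,-39,0],"spin":0.0},
    {"dp":[0,0,0],"spin":0.12},
    {"dp":[0,0,0],"spin":0.113},
    {"dp":[0,0,0],"spin":0},
    {"dp":[0,0,0],"spin":0},
  ],
)

```text
clock: 4.7
position: [0.4933, 0.3016, 0.1239]
ee_rot: [0.998, 0.068, -0.001, 0.0]
ft_force: [-0.2, -0.5, -1.1]
grip_width: 0.292
grasp_force: 39.9
```

Run:
```python
from h import *
from workcell import viewer,manip
print(go(.4944,.3016,.031,.1327))
cv2.imwrite("pics/w2.png",viewer.camera("wrist"))
```

```text
([1.2, 0.1, 92.9], np.float64(0.003), 4.7)
```

View pics/w2.png

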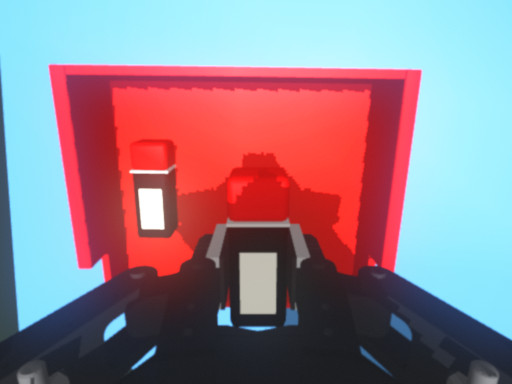

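The wrist view shows the red pack held at (258,250), aligned with the bin. red_in is clear of it at (153,190). Lowering it now.

Emit:
arm_command(
  plan=[
    {"dp":[1,0,35],"spin":0},
    {"dp":[0,0,30],"spin":0},
    {"dp":[0,0,20],"spin":0},
    {"dp":[0,0,6],"spin":0},
    {"dp":[0,0,2],"spin":0},
  ],
)

```text
clock: 5.25
position: [0.4945, 0.3019, 0.0316]
ee_rot: [0.998, 0.067, -0.0, 0.0]
ft_force: [-1.0, 0.4, -0.5]
grip_width: 0.293
grasp_force: 39.9
```

Emit:
arm_command(
  plan=[
    {"dp":[0,0,1],"spin":0},
    {"dp":[0,0,0],"spin":0},
    {"dp":[0,0,0],"spin":0},
  ],
)

```text
clock: 5.55
position: [0.4952, 0.3025, 0.0319]
ee_rot: [0.998, 0.066, 0.001, -0.0]
ft_force: [0.1, 0.1, -0.4]
grip_width: 0.296
grasp_force: 39.9
```

Emit:
arm_command(
  plan=[
    {"dp":[0,0,0],"spin":0},
    {"dp":[0,0,0],"spin":0},
    {"dp":[0,0,0],"spin":0},
    {"dp":[0,0,0],"spin":0},
  ],
  grip=-0.1,
)

```text
clock: 5.95
position: [0.4947, 0.3022, 0.0311]
ee_rot: [0.998, 0.066, 0.0, 0.0]
ft_force: [0.2, -0.1, 0.0]
grip_width: 0.55
grasp_force: 0.0
```

Emit:
arm_command(
  plan=[
    {"dp":[0,0,-15],"spin":0},
    {"dp":[0,0,-35],"spin":0},
    {"dp":[0,0,-40],"spin":0},
    {"dp":[0,0,-35],"spin":0},
    {"dp":[0,0,0],"spin":0},
  ],
)

```text
clock: 6.45
position: [0.4965, 0.3042, 0.1622]
ee_rot: [0.998, 0.067, 0.004, -0.002]
ft_force: [-0.0, 1.6, -0.5]
grip_width: 0.552
grasp_force: 0.0
```

```bash
python3 -c "
from h import *
print(go(.5814,-.0119,.16,-.53))"
```

```text
([42.1, 324.6, 1.6], np.float64(0.663), 6.45)
```

Emit:
arm_command(
  plan=[
    {"dp":[6,46,0],"spin":0},
    {"dp":[6,46,0],"spin":0},
    {"dp":[6,46,0],"spin":0},
    {"dp":[6,46,0],"spin":0},
    {"dp":[6,46,0],"spin":0},
  ],
  grip=-1,
)

```text
clock: 6.95
position: [0.555, 0.0764, 0.1566]
ee_rot: [0.998, 0.067, 0.0, 0.0]
ft_force: [-0.1, -0.1, -0.9]
grip_width: 0.998
grasp_force: 0.0
```

Emit:
arm_command(
  plan=[
    {"dp":[6,46,0],"spin":0},
    {"dp":[6,48,0],"spin":0},
    {"dp":[0,0,0],"spin":0.14},
    {"dp":[0,0,0],"spin":0.14},
    {"dp":[0,0,0],"spin":0.14},
  ],
)

```text
clock: 7.45
position: [0.5791, -0.0136, 0.1564]
ee_rot: [0.989, -0.146, 0.0, -0.0]
ft_force: [0.3, 0.1, -0.5]
grip_width: 0.996
grasp_force: 0.0
```

Emit:
arm_command(
  plan=[
    {"dp":[0,0,0],"spin":0.14},
    {"dp":[0,0,0],"spin":0.1},
    {"dp":[0,0,0],"spin":0},
    {"dp":[0,0,0],"spin":0},
    {"dp":[0,0,0],"spin":0},
  ],
)

```text
clock: 7.95
position: [0.5792, -0.0133, 0.1562]
ee_rot: [0.966, -0.259, 0.0, -0.0]
ft_force: [0.8, -0.1, 0.2]
grip_width: 0.998
grasp_force: 0.0
```

```bash
cat > look.py <<'E'
import sys
from h import *
from workcell import viewer,manip
name,x,y,a=sys.argv[1],*map(float,sys.argv[2:])
o=manip.get_obs(); im=viewer.camera("wrist"); cv2.imwrite(f"pics/{name}.png",im)
p=wristp(viewer.camera_params("wrist"),o)
b,g,r=[im[...,i].astype(int) for i in range(3)]
fg=~((b-r>35)&(b>60))
q,c,s=fit(blob(fg,p,(x,y)),p,.072,.026,.002,.026,(x,y,a)); print(q.round(4),round(c,1),round(s,1))
h=cv2.convexHull(project(corners(.072,.026,.002,.026,*q),p).astype(np.float32)).astype(int)
cv2.polylines(im,[h],True,(255,0,255)); cv2.imwrite(f"pics/{name}o.png",im)
print(go(q[0],q[1],.025,q[2]))
E
python3 look.py w3 .5814 -.0119 -.53
```

```text
[ 0.5637 -0.0041 -0.5221] 817.8 1772.0
([-18.0, -0.2, 131.1], np.float64(-0.003), 8.0)
```

View pics/w3o.png

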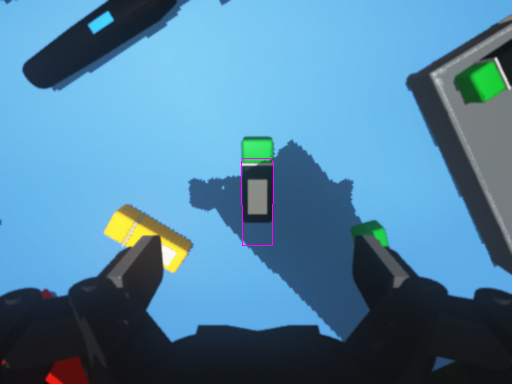

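The view shows gA at (257,180), with the cap at the top left out by my blue test; the overlay is off by that amount. I'll fix the mask and refit.

```bash
sed -i 's/fg=.*/fg=~((b-r>35)\&(b>60)\&(b>g+8))/' look.py; python3 look.py w4 .5814 -.0119 -.53
```

```text
[ 0.5814 -0.0142 -0.5151] 152.2 2536.0
([2.4, -0.4, 131.1], np.float64(-0.011), 8.05)
```

Emit:
arm_command(
  plan=[
    {"dp":[2,0,40],"spin":-0.01},
    {"dp":[0,0,40],"spin":0},
    {"dp":[0,0,35],"spin":0},
    {"dp":[0,0,16],"spin":0},
    {"dp":[0,0,0],"spin":0},
  ],
  grip=-0.4,
)

```text
clock: 8.55
position: [0.5796, -0.0143, 0.0231]
ee_rot: [0.967, -0.255, -0.002, 0.0]
ft_force: [-1.0, -0.4, 0.7]
grip_width: 0.698
grasp_force: 0.0
```

Emit:
arm_command(
  plan=[
    {"dp":[0,0,0],"spin":0},
    {"dp":[0,0,0],"spin":0},
    {"dp":[0,0,0],"spin":0},
    {"dp":[0,0,0],"spin":0},
    {"dp":[0,0,0],"spin":0},
  ],
  grip=1,
)

```text
clock: 9.05
position: [0.5824, -0.0143, 0.0271]
ee_rot: [0.967, -0.256, 0.002, -0.0]
ft_force: [-0.6, 0.4, 7.8]
grip_width: 0.294
grasp_force: 41.0
```

Emit:
arm_command(
  plan=[
    {"dp":[0,0,-20],"spin":0},
    {"dp":[0,0,-40],"spin":0},
    {"dp":[0,0,-40],"spin":0},
    {"dp":[0,0,-40],"spin":0},
    {"dp":[0,0,0],"spin":0},
  ],
)

```text
clock: 9.55
position: [0.584, -0.014, 0.172]
ee_rot: [0.967, -0.256, 0.005, -0.001]
ft_force: [0.2, -0.0, -1.0]
grip_width: 0.293
grasp_force: 40.1
```

```bash
python3 -c "
from h import *
print(go(.5243,-.350,.16,.0358))"
```

```text
([114.1, 321.7, 11.6], np.float64(-0.553), 9.55)
```

Emit:
arm_command(
  plan=[
    {"dp":[14,40,0],"spin":0},
    {"dp":[14,40,0],"spin":0},
    {"dp":[14,40,0],"spin":0},
    {"dp":[14,40,0],"spin":0},
    {"dp":[14,40,0],"spin":0},
  ],
)

```text
clock: 10.05
position: [0.5423, -0.2245, 0.1654]
ee_rot: [0.967, -0.256, 0.0, 0.0]
ft_force: [0.6, -0.3, -1.6]
grip_width: 0.294
grasp_force: 40.1
```

Emit:
arm_command(
  plan=[
    {"dp":[14,40,0],"spin":0},
    {"dp":[14,40,0],"spin":0},
    {"dp":[15,41,0],"spin":-0.14},
    {"dp":[0,0,0],"spin":-0.14},
    {"dp":[0,0,0],"spin":-0.14},
  ],
)

```text
clock: 10.55
position: [0.5196, -0.3511, 0.1649]
ee_rot: [0.999, -0.047, -0.0, 0.0]
ft_force: [0.8, 1.1, -0.4]
grip_width: 0.295
grasp_force: 40.1
```

Emit:
arm_command(
  plan=[
    {"dp":[0,0,0],"spin":-0.133},
    {"dp":[0,0,0],"spin":0},
    {"dp":[0,0,0],"spin":0},
    {"dp":[0,0,0],"spin":0},
  ],
)

```text
clock: 10.95
position: [0.5204, -0.3492, 0.1651]
ee_rot: [1.0, 0.016, 0.0, 0.0]
ft_force: [-0.5, 0.7, -1.3]
grip_width: 0.298
grasp_force: 40.1
```

Run:
```python
from h import *
from workcell import viewer,manip
print(go(.5243,-.350,.031,.0358))
o=manip.get_obs(); im=viewer.camera("wrist"); p=wristp(viewer.camera_params("wrist"),o)
C=(.4962,-.291,.0358); z=.002
for L,W,a,b in((.2,.25,.044,.044),(.14,.02,.09,.09)):
    k=project(corners(L,W,a,b,*C),p)[::2][[0,1,3,2]].astype(int); cv2.polylines(im,[k],True,(255,0,255))
cv2.imwrite("pics/w5.png",im)
```

```text
([3.8, 0.9, 134.1], np.float64(-0.003), 10.95)
```

View pics/w5.png

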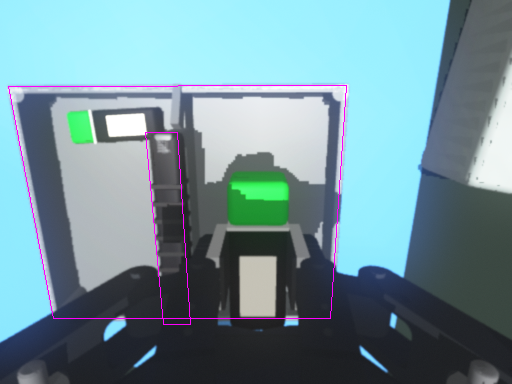

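The wrist view shows the caddy rim and handle matching the model to about 2 px. The held pack at (258,240) is over a free -y compartment, so I'm lowering it.

Emit:
arm_command(
  plan=[
    {"dp":[4,1,40],"spin":0},
    {"dp":[0,0,40],"spin":0},
    {"dp":[0,0,30],"spin":0},
    {"dp":[0,0,15],"spin":0},
    {"dp":[0,0,6],"spin":0},
  ],
)

```text
clock: 11.5
position: [0.5241, -0.3511, 0.0335]
ee_rot: [1.0, 0.017, -0.0, 0.0]
ft_force: [-0.6, -4.7, 4.9]
grip_width: 0.289
grasp_force: 46.6
```

Emit:
arm_command(
  plan=[
    {"dp":[0,0,2],"spin":0},
    {"dp":[0,0,1],"spin":0},
    {"dp":[0,0,0],"spin":0},
    {"dp":[0,0,0],"spin":0},
  ],
)

```text
clock: 11.9
position: [0.5252, -0.3506, 0.0322]
ee_rot: [1.0, 0.018, 0.001, 0.001]
ft_force: [-0.0, -4.9, 3.8]
grip_width: 0.294
grasp_force: 46.5
```

Emit:
arm_command(
  plan=[
    {"dp":[0,0,0],"spin":0},
    {"dp":[0,0,0],"spin":0},
    {"dp":[0,0,0],"spin":0},
    {"dp":[0,0,0],"spin":0},
  ],
  grip=-0.1,
)

```text
clock: 12.3
position: [0.5245, -0.35, 0.0311]
ee_rot: [1.0, 0.018, 0.0, 0.0]
ft_force: [0.9, -2.7, 1.8]
grip_width: 0.547
grasp_force: 0.0
```

Emit:
arm_command(
  plan=[
    {"dp":[0,0,-15],"spin":0},
    {"dp":[0,0,-40],"spin":0},
    {"dp":[0,0,-40],"spin":0},
    {"dp":[0,0,-35],"spin":0},
    {"dp":[0,0,0],"spin":0},
  ],
)

```text
clock: 12.8
position: [0.527, -0.3503, 0.1675]
ee_rot: [1.0, 0.018, 0.004, 0.002]
ft_force: [-0.2, -0.5, -0.8]
grip_width: 0.554
grasp_force: 0.0
```

```bash
python3 -c "
from h import *
print(go(.46,-.068,.16,-.2))"
```

```text
([-56.6, -284.6, 5.9], np.float64(0.237), 12.8)
```

Emit:
arm_command(
  plan=[
    {"dp":[-8,-40,0],"spin":0},
    {"dp":[-8,-40,0],"spin":0},
    {"dp":[-8,-40,0],"spin":0},
    {"dp":[-8,-40,0],"spin":0},
    {"dp":[-8,-40,0],"spin":0},
  ],
  grip=-0.5,
)

```text
clock: 13.3
position: [0.4763, -0.1494, 0.161]
ee_rot: [1.0, 0.018, -0.0, -0.0]
ft_force: [0.1, 0.6, -0.0]
grip_width: 0.749
grasp_force: 0.0
```

Emit:
arm_command(
  plan=[
    {"dp":[-8,-40,0],"spin":0},
    {"dp":[-8,-44,0],"spin":0.12},
    {"dp":[0,0,0],"spin":0.117},
    {"dp":[0,0,0],"spin":0},
    {"dp":[0,0,0],"spin":0},
  ],
)

```text
clock: 13.8
position: [0.4582, -0.0687, 0.161]
ee_rot: [0.995, -0.099, -0.0, 0.0]
ft_force: [-0.3, -0.6, -0.6]
grip_width: 0.755
grasp_force: 0.0
```

Emit:
arm_command(
  plan=[
    {"dp":[0,0,0],"spin":0},
    {"dp":[0,0,0],"spin":0},
  ],
)

```text
clock: 14.0
position: [0.4583, -0.0689, 0.1609]
ee_rot: [0.995, -0.1, -0.0, -0.0]
ft_force: [0.4, -0.4, -0.4]
grip_width: 0.747
grasp_force: 0.0
```

```bash
python3 look.py w6 .46 -.068 -.2
python3 - <<'E'
from h import *
from workcell import viewer
p=viewer.camera_params("top"); im=viewer.camera("top"); cv2.imwrite("pics/top1.png",im)
b,g,r=[im[...,i].astype(int) for i in range(3)]
fg=~((b-r>60)&(b>120)); x,c,a=fit(blob(fg,p,(.5,-.28)),p,.2,.25,.002,.044,(.496,-.291,.036)); print(x.round(4),c,a)
E
```

```text
[ 0.4285 -0.0629 -0.2346] 1212.4 1233.0
([-30.4, 0.2, 135.9], np.float64(0.034), 14.05)
[ 0.2937 -0.1468  1.6197] 138369.0 146039.0
```

View pics/w6o.png

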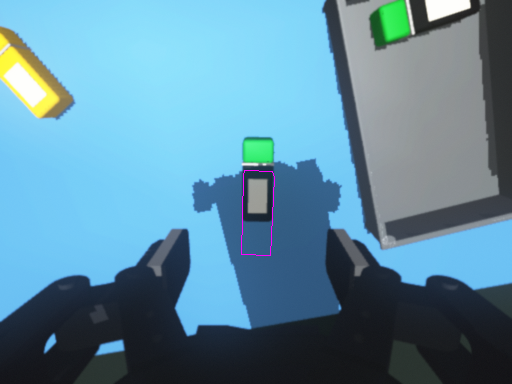

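The pack spans columns 243–273 and rows 138–221, centred and aligned with the tool, the same as gA was. The bad fit came from the white ring splitting the mask. So the offset is about +2 mm in x.

Emit:
arm_command(
  plan=[
    {"dp":[2,0,40],"spin":0},
    {"dp":[0,0,40],"spin":0},
    {"dp":[0,0,40],"spin":0},
    {"dp":[0,0,15],"spin":0},
    {"dp":[0,0,0],"spin":0},
  ],
)

```text
clock: 14.6
position: [0.4586, -0.0685, 0.0238]
ee_rot: [0.995, -0.1, -0.002, -0.001]
ft_force: [-0.2, -0.5, 0.7]
grip_width: 0.754
grasp_force: 0.0
```

Emit:
arm_command(
  plan=[
    {"dp":[0,0,0],"spin":0},
    {"dp":[0,0,0],"spin":0},
    {"dp":[0,0,0],"spin":0},
    {"dp":[0,0,0],"spin":0},
    {"dp":[0,0,0],"spin":0},
  ],
  grip=1,
)

```text
clock: 15.1
position: [0.4614, -0.069, 0.0274]
ee_rot: [0.995, -0.1, 0.001, 0.0]
ft_force: [-0.9, -0.1, 6.8]
grip_width: 0.292
grasp_force: 40.1
```

Emit:
arm_command(
  plan=[
    {"dp":[0,0,-20],"spin":0},
    {"dp":[0,0,-40],"spin":0},
    {"dp":[0,0,-40],"spin":0},
    {"dp":[0,0,-40],"spin":0},
    {"dp":[0,0,0],"spin":0},
  ],
)

```text
clock: 15.6
position: [0.4632, -0.0689, 0.1716]
ee_rot: [0.995, -0.1, 0.005, 0.001]
ft_force: [1.3, 0.2, -1.1]
grip_width: 0.297
grasp_force: 39.6
```

```bash
python3 -c "
from h import *
print(go(.4446,-.360,.165,.0358))"
```

```text
([39.8, 288.9, 7.3], np.float64(-0.237), 15.6)
```

Emit:
arm_command(
  plan=[
    {"dp":[6,41,0],"spin":0},
    {"dp":[6,41,0],"spin":0},
    {"dp":[6,41,0],"spin":0},
    {"dp":[6,41,0],"spin":0},
    {"dp":[6,41,0],"spin":0},
  ],
)

```text
clock: 16.1
position: [0.4483, -0.2773, 0.1661]
ee_rot: [0.995, -0.1, 0.0, 0.0]
ft_force: [1.6, -0.9, -0.3]
grip_width: 0.293
grasp_force: 39.6
```

Emit:
arm_command(
  plan=[
    {"dp":[6,41,0],"spin":0},
    {"dp":[5,43,0],"spin":-0.12},
    {"dp":[0,0,0],"spin":-0.117},
    {"dp":[0,0,0],"spin":0},
    {"dp":[0,0,0],"spin":0},
  ],
)

```text
clock: 16.6
position: [0.443, -0.3591, 0.1659]
ee_rot: [1.0, 0.017, 0.0, -0.0]
ft_force: [-0.1, 0.2, -0.3]
grip_width: 0.295
grasp_force: 39.7
```

Emit:
arm_command(
  plan=[
    {"dp":[0,0,0],"spin":0},
    {"dp":[0,0,0],"spin":0},
  ],
)

```text
clock: 16.8
position: [0.4431, -0.3592, 0.1662]
ee_rot: [1.0, 0.018, 0.0, 0.0]
ft_force: [-0.5, -0.7, -0.8]
grip_width: 0.289
grasp_force: 39.7
```

Run:
```python
from h import *
from workcell import viewer,manip
print(go(.4446,-.360,.031,.0358))
o=manip.get_obs(); im=viewer.camera("wrist"); p=wristp(viewer.camera_params("wrist"),o); cv2.imwrite("pics/w7.png",im)
C=(.4962,-.291,.0358); z=.002
for L,W,a,b in((.2,.25,.044,.044),(.14,.02,.09,.09)):
    k=project(corners(L,W,a,b,*C),p)[::2][[0,1,3,2]].astype(int); cv2.polylines(im,[k],True,(255,0,255))
cv2.imwrite("pics/w7o.png",im)
```

```text
([1.5, 0.8, 135.2], np.float64(-0.0), 16.8)
```

View pics/w7o.png

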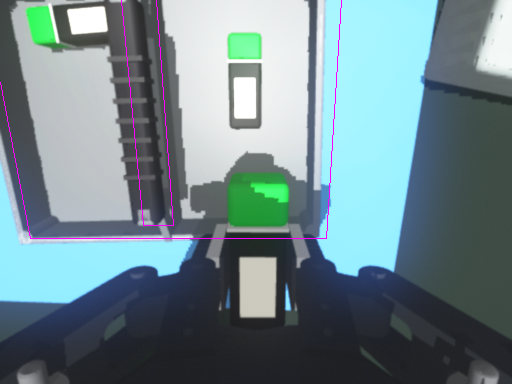

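The view shows the caddy nudged slightly: the handle is about 13 px left of the model. The first pack sits well at (245,80). I'll refit the caddy from its outer silhouette in this image.

```bash
cat > cad.py <<'E'
from h import *
from workcell import viewer,manip
im=cv2.imread("pics/w7.png"); p=wristp(viewer.camera_params("wrist"),manip.get_obs())
b,g,r=[im[...,i].astype(int) for i in range(3)]
fg=(~((b-r>35)&(b>60)&(b>g+8))).astype(np.float32)
w=np.zeros_like(fg); w[:265,:150]=1; w[:200,:405]=1
def sil(q,bx):
    h=cv2.convexHull(project(corners(*bx,*q),p).astype(np.float32)); m=np.zeros(fg.shape,np.uint8)
    cv2.fillConvexPoly(m,np.round(h*16).astype(np.int32),255,cv2.LINE_AA,4); return m/255.
G=lambda m:cv2.GaussianBlur(np.float32(m),(0,0),1.5)
cost=lambda q:(w*(G(sil(q,(.2,.25,.002,.044)))-G(fg))**2).sum()
s=np.array([.4962,-.287,.05]); print(cost(s))
r_=minimize(cost,s,method="Nelder-Mead",options=dict(initial_simplex=np.vstack([s]+[s+d for d in np.diag([.008,.008,.05])]),xatol=1e-4,fatol=.01))
print(r_.x.round(4),r_.fun)
q=r_.x
for L,W,z in((.2,.25,.044),(.14,.02,.09)):
    cv2.polylines(im,[project(corners(L,W,z,z,*q),p)[::2][[0,1,3,2]].astype(int)],True,(255,0,255))
cv2.imwrite("pics/w7p.png",cv2.resize(im[:280,:420],None,fx=1.8,fy=1.8))
E
python3 cad.py
```

```text
2751.9739
[ 0.4949 -0.2807  0.0523] 931.4243774414062
```

View pics/w7p.png

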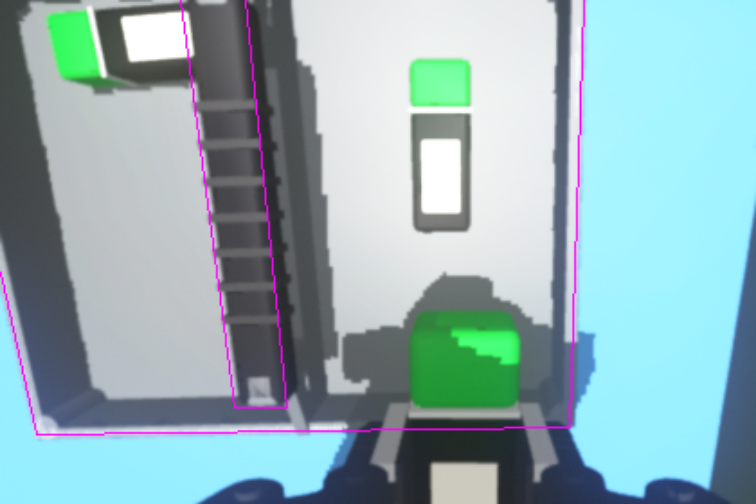

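Emit:
arm_command(
  plan=[
    {"dp":[2,1,40],"spin":0},
    {"dp":[0,0,40],"spin":0},
    {"dp":[0,0,30],"spin":0},
    {"dp":[0,0,15],"spin":0},
    {"dp":[0,0,6],"spin":0},
  ],
)

```text
clock: 17.35
position: [0.4444, -0.3604, 0.0339]
ee_rot: [1.0, 0.018, -0.001, -0.001]
ft_force: [-0.5, 0.6, -1.5]
grip_width: 0.296
grasp_force: 39.7
```

Emit:
arm_command(
  plan=[
    {"dp":[0,0,2],"spin":0},
    {"dp":[0,0,1],"spin":0},
    {"dp":[0,0,0],"spin":0},
    {"dp":[0,0,0],"spin":0},
  ],
)

```text
clock: 17.75
position: [0.4452, -0.3614, 0.033]
ee_rot: [1.0, 0.018, 0.001, 0.001]
ft_force: [0.0, 1.0, -0.7]
grip_width: 0.293
grasp_force: 39.7
```

Emit:
arm_command(
  plan=[
    {"dp":[0,0,0],"spin":0},
    {"dp":[0,0,0],"spin":0},
    {"dp":[0,0,0],"spin":0},
    {"dp":[0,0,0],"spin":0},
  ],
  grip=-0.05,
)

```text
clock: 18.15
position: [0.4448, -0.361, 0.0321]
ee_rot: [1.0, 0.018, 0.0, 0.0]
ft_force: [0.0, -0.7, -0.3]
grip_width: 0.523
grasp_force: 0.0
```

Emit:
arm_command(
  plan=[
    {"dp":[0,0,-15],"spin":0},
    {"dp":[0,0,-40],"spin":0},
    {"dp":[0,0,-40],"spin":0},
    {"dp":[0,0,-40],"spin":0},
    {"dp":[0,0,-40],"spin":0},
  ],
)

```text
clock: 18.65
position: [0.4447, -0.3607, 0.21]
ee_rot: [1.0, 0.018, 0.0, 0.0]
ft_force: [0.4, -0.1, -0.5]
grip_width: 0.524
grasp_force: 0.0
```

Emit:
arm_command(
  plan=[
    {"dp":[0,0,0],"spin":0},
    {"dp":[0,0,0],"spin":0},
    {"dp":[0,0,0],"spin":0},
  ],
)

```text
clock: 18.95
position: [0.4443, -0.3607, 0.2066]
ee_rot: [1.0, 0.018, -0.0, -0.0]
ft_force: [-0.5, -0.3, 0.1]
grip_width: 0.525
grasp_force: 0.0
```

```bash
python3 - <<'E'
from h import *
from workcell import viewer,manip
print(go(.4949,-.282,.2,.038))
o=manip.get_obs(); im=viewer.camera("wrist"); p=wristp(viewer.camera_params("wrist"),o); cv2.imwrite("pics/w8.png",im)
hsv=cv2.cvtColor(im,cv2.COLOR_BGR2HSV)
m=((hsv[...,0]>40)&(hsv[...,0]<80)&(hsv[...,1]>120)).astype(np.uint8)
n,l,s,c=cv2.connectedComponentsWithStats(m)
print([(s[i].tolist()) for i in range(1,n) if s[i,4]>60])
import finder if False else None
E
true
```

```text
File "<stdin>", line 9
    import finder if False else None
                  ^^
SyntaxError: invalid syntax
```

Emit:
arm_command(
  plan=[
    {"dp":[27,-38,0],"spin":0},
    {"dp":[27,-39,0],"spin":0},
    {"dp":[0,0,0],"spin":0},
    {"dp":[0,0,0],"spin":0},
    {"dp":[0,0,0],"spin":0},
  ],
  grip=-0.4,
)

```text
clock: 19.45
position: [0.495, -0.283, 0.2062]
ee_rot: [1.0, 0.017, -0.001, -0.0]
ft_force: [0.1, -0.8, -0.2]
grip_width: 0.696
grasp_force: 0.0
```

Run:
```python
from h import *
from workcell import viewer,manip,finder
o=manip.get_obs(); im=viewer.camera("wrist"); p=wristp(viewer.camera_params("wrist"),o); cv2.imwrite("pics/w8.png",im)
for d in finder.find_in("wrist","caddy_handle")[:2]: print(np.round(d["position"],4),d["score"])
b,g,r=[im[...,i].astype(int) for i in range(3)]
fg=(~((b-r>35)&(b>60)&(b>g+8))).astype(np.float32)
w=np.zeros_like(fg); w[:215]=1
G=lambda m:cv2.GaussianBlur(np.float32(m),(0,0),1.5)
def sil(q):
    h=cv2.convexHull(project(corners(.2,.25,.002,.044,*q),p).astype(np.float32)); m=np.zeros(fg.shape,np.uint8)
    cv2.fillConvexPoly(m,np.round(h*16).astype(np.int32),255,cv2.LINE_AA,4); return m/255.
cl=cv2.morphologyEx(fg,cv2.MORPH_CLOSE,np.ones((9,9)))
n,l=cv2.connectedComponents(cl.astype(np.uint8)); u,v=project(np.array([[.53,-.30,.01]]),p)[0].astype(int); cl=(l==l[v,u])*1.
cost=lambda q:(w*(G(sil(q))-G(cl))**2).sum()
s=np.array([.4949,-.282,.04])
R=minimize(cost,s,method="Nelder-Mead",options=dict(initial_simplex=np.vstack([s]+[s+d for d in np.diag([.008,.008,.05])]),xatol=1e-4,fatol=.01)); q=R.x
print(q.round(4),R.fun,cost(s)); print(go(q[0],q[1],.081,q[2]))
for L,W,z in((.2,.25,.044),(.14,.02,.09)):
    cv2.polylines(im,[project(corners(L,W,z,z,*q),p)[::2][[0,1,3,2]].astype(int)],True,(255,0,255))
cv2.imwrite("pics/w8o.png",cv2.resize(im,(768,576)))
```

```text
[ 0.5105 -0.2753  0.0088] 0.91
[ 0.4983 -0.2797  0.0482] 10770.4970703125 11671.965
([3.6, -3.5, 125.5], np.float64(-0.015), 19.55)
```

View pics/w8o.png

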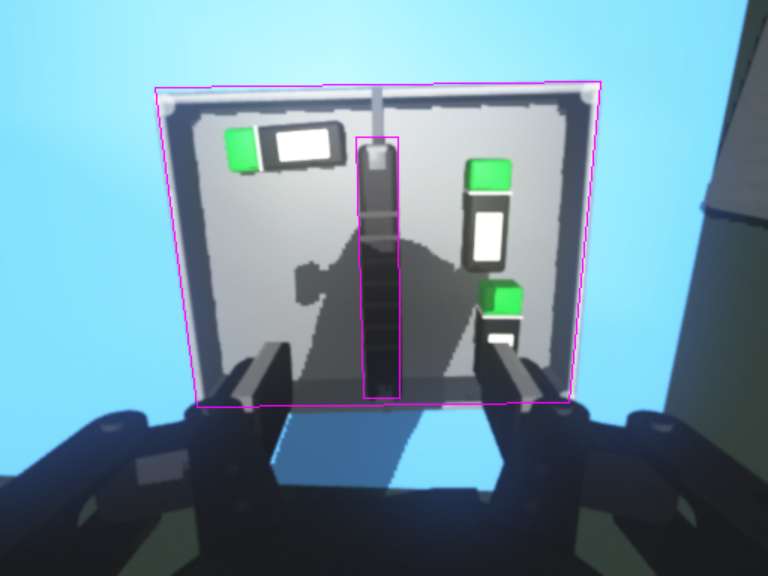

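All three green packs lie flat in the caddy, with the two new ones at (487,215) and (500,315). The model handle matches the bar at (379,270). Next I grip the handle.

Emit:
arm_command(
  plan=[
    {"dp":[3,-3,40],"spin":-0.014},
    {"dp":[0,0,40],"spin":0},
    {"dp":[0,0,30],"spin":0},
    {"dp":[0,0,15],"spin":0},
    {"dp":[0,0,0],"spin":0},
  ],
)

```text
clock: 20.05
position: [0.4974, -0.2792, 0.0802]
ee_rot: [1.0, 0.024, -0.002, -0.001]
ft_force: [0.5, 0.1, 0.3]
grip_width: 0.699
grasp_force: 0.0
```

Emit:
arm_command(
  plan=[
    {"dp":[0,0,0],"spin":0},
    {"dp":[0,0,0],"spin":0},
    {"dp":[0,0,0],"spin":0},
    {"dp":[0,0,0],"spin":0},
    {"dp":[0,0,0],"spin":0},
  ],
  grip=1,
  newtons=30,
)

```text
clock: 20.55
position: [0.4998, -0.2795, 0.0838]
ee_rot: [1.0, 0.025, 0.001, 0.001]
ft_force: [-2.0, -0.1, 6.9]
grip_width: 0.227
grasp_force: 29.8
```

Emit:
arm_command(
  plan=[
    {"dp":[0,0,0],"spin":0},
    {"dp":[0,0,0],"spin":0},
    {"dp":[0,0,0],"spin":0},
    {"dp":[0,0,0],"spin":0},
    {"dp":[0,0,0],"spin":0},
  ],
  newtons=100,
)

```text
clock: 21.05
position: [0.4999, -0.2795, 0.084]
ee_rot: [1.0, 0.025, 0.001, 0.001]
ft_force: [-1.7, 0.7, 8.5]
grip_width: 0.213
grasp_force: 99.0
```

Emit:
arm_command(
  plan=[
    {"dp":[0,0,-2],"spin":0},
    {"dp":[0,0,-4],"spin":0},
    {"dp":[0,0,-6],"spin":0},
    {"dp":[0,0,-8],"spin":0},
    {"dp":[0,0,-10],"spin":0},
  ],
)

```text
clock: 21.55
position: [0.4987, -0.2789, 0.1125]
ee_rot: [1.0, 0.025, -0.0, -0.0]
ft_force: [-0.5, 0.3, -7.0]
grip_width: 0.214
grasp_force: 97.9
```

Emit:
arm_command(
  plan=[
    {"dp":[0,0,-10],"spin":0},
    {"dp":[0,0,-10],"spin":0},
    {"dp":[0,0,-10],"spin":0},
    {"dp":[0,0,-10],"spin":0},
    {"dp":[0,0,-10],"spin":0},
  ],
)

```text
clock: 22.05
position: [0.4989, -0.279, 0.163]
ee_rot: [1.0, 0.025, 0.0, 0.0]
ft_force: [0.3, -0.1, -7.0]
grip_width: 0.213
grasp_force: 98.0
```

Emit:
arm_command(
  plan=[
    {"dp":[0,0,-9],"spin":0},
    {"dp":[0,0,-7],"spin":0},
    {"dp":[0,0,-5],"spin":0},
    {"dp":[0,0,-3],"spin":0},
    {"dp":[0,0,-1],"spin":0},
  ],
)

```text
clock: 22.55
position: [0.4988, -0.279, 0.1872]
ee_rot: [1.0, 0.025, 0.0, 0.0]
ft_force: [0.2, -0.2, -6.8]
grip_width: 0.213
grasp_force: 97.9
```

Emit:
arm_command(
  plan=[
    {"dp":[0,0,0],"spin":0},
    {"dp":[0,0,0],"spin":0},
    {"dp":[0,0,0],"spin":0},
    {"dp":[0,0,0],"spin":0},
    {"dp":[0,0,0],"spin":0},
  ],
)

```text
clock: 23.05
position: [0.4988, -0.279, 0.1869]
ee_rot: [1.0, 0.025, -0.0, -0.0]
ft_force: [0.3, -0.6, -6.6]
grip_width: 0.218
grasp_force: 97.9
```

Run:
```python
from h import *
from workcell import viewer,manip
o=manip.get_obs(); print({k:np.round(o[k],4).tolist() for k in("position","ee_rot","ft_force","torque","grip_width","joint_velocities")})
im=viewer.camera("wrist"); cv2.imwrite("pics/w9.png",im)
def greens(im):
    hsv=cv2.cvtColor(im,cv2.COLOR_BGR2HSV); m=((hsv[...,0]>40)&(hsv[...,0]<80)&(hsv[...,1]>120)).astype(np.uint8)
    n,l,s,c=cv2.connectedComponentsWithStats(m); return [c[i].round(1).tolist()+[int(s[i,4])] for i in range(1,n) if s[i,4]>100]
print(greens(cv2.imread("pics/w8.png"))); print(greens(im))
```

```text
{'position': [0.4988, -0.279, 0.1869], 'ee_rot': [0.9997, 0.0249, -0.0, -0.0], 'ft_force': [0.2778, -0.5868, -6.5744], 'torque': [0.0715, 0.0581, -0.0204], 'grip_width': 0.2184, 'joint_velocities': [0.0019, -0.0033, 0.0002, -0.0002, -0.0018, 0.0004, 0.0011]}
[[160.5, 99.6, 542], [325.9, 116.1, 580], [333.3, 198.1, 603]]
[[103.3, 104.3, 1531], [374.2, 136.6, 1820], [380.9, 258.2, 1329]]
```

Run:
```python
from h import *
from workcell import viewer,manip
from scipy.optimize import least_squares
P=viewer.camera_params("wrist")
o=manip.get_obs(); p9=wristp(P,o)
p8=wristp(P,dict(position=[.495,-.283,.2062],ee_rot=[.9998,.0173,0,0]))
z=.028
for a,b in zip([[160.5,99.6],[325.9,116.1],[333.3,198.1]],[[103.3,104.3],[374.2,136.6],[380.9,258.2]]):
    f=lambda p,uv,zz,s:least_squares(lambda q:project(np.array([[q[0],q[1],zz]]),p)[0]-uv,s).x
    A=f(p8,a,z,[.5,-.28]); B=f(p9,b,z+.103,A); print(A.round(4),B.round(4),((B-A)*1000).round(1))
```

```text
[ 0.5604 -0.1919] [ 0.5595 -0.1916] [-0.9  0.3]
[ 0.5509 -0.3451] [ 0.5495 -0.3429] [-1.5  2.2]
[ 0.4718 -0.3596] [ 0.4747 -0.358 ] [3.  1.6]
```

```bash
python3 -c "
from workcell import manip
print(manip.hand_in())"
```

```text
the job is handed in; nothing more can be done
None
```

The job is handed in at about 23 s of the 72 s limit: red_1 is in the rework bin, both loose green packs are in the caddy with green_in, and the arm is holding the caddy still about 10 cm up, level to within a few mm by the wrist camera; setting down the first green pack nudged the caddy about 1 cm on the mat, with about 5 N at the wrist.

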